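Pull the spent cartridge from the tall water filter

TASK

Screw the tall clear bowl off the filter bank (anticlockwise seen from above, a few twists), lift it straight up off its cartridge and set it down gently on the bench, mouth down. Then lift the spent cartridge out of its seat and put it in the grey waste tub. Leave the two low filter bowls shut and the can, the spanner and the brush around the filters where they are.

Things in the scene. Friction and masses are not known exactly. Their poses are not given: they have to be found in the camera images.
- crown (a point): grip point of the tall bowl: on its axis, in its crown, 104 mm above its mouth (24 mm above the crown's bottom edge, 16 mm below its flat top); z along the bowl's axis, up. The crown is a ribbed grey round 48 mm across, 40 mm high: grip it there, from above. Only this bowl comes off; it is the tallest of the three on the filter bank (top 173 mm above the bench) and may stand at any of the three places
- mouth (a point): centre of the tall bowl's open mouth (lower rim), z up its axis; 53 mm above the bench when screwed home. Right-hand thread: turned anticlockwise from above the bowl rises 16 mm a turn (3 mm of play up and down) and comes free after three quarters of a turn (270 degrees), not before. A gasket makes the first quarter turn stiff (about 0.5 N m); then it turns easily and stays where left
- seat (a point): centre of the top rim of the fixed threaded neck (42 mm across) under the tall bowl, 78 mm above the bench; z up, y along the row. The cartridge stands loose in a recess in it, 36 mm across, 8 mm deep. Filter heads: 72 mm across, 130 mm apart, in a row of three on a fixed steel rail 110 x 360 mm, 12 mm thick; a copper pipe runs on to 200 mm either side of the row's middle
- cartridge_mid (a point): centre, half-way up, of the spent cartridge: a white pleated cylinder 33 mm across and 55 mm high, 0.06 kg, standing inside the tall bowl (its top 125 mm, its centre 97.5 mm above the bench), its lowest 8 mm loose in the recess of the neck; 47 mm of it stand free once the bowl is off
- tub_in (a point): centre of the inner floor (6 mm above the bench) of the grey open waste tub, fixed on the bench: 180 x 200 mm outside (along its x and y), 70 mm high, walls 6 mm. x, y along the sides, z up. An old filter block, 30 mm across and 75 mm long, already lies in it near the side at +x
- bowl_low (a joint): turn of the low bowl with a flat crown (60 mm across, its top 115 mm above the bench), rad; 0 is shut, grows anticlockwise. Leave it
- bowl_dome (a joint): turn of the low domed bowl (60 mm across, its top 113 mm above the bench), rad; 0 is shut, grows anticlockwise. Leave it
- bowl_tall: the tall bowl; origin at the centre of its mouth, z along its axis, up. A clear round tube 60 mm across (62 mm grey band at the mouth), 80 mm high, open below, closed above by the grey crown; 120 mm high over all, about 0.22 kg. Once unscrewed it must rise 75 mm more, straight up, to clear the cartridge inside it (5 mm of room all round)
- can_a: bystander: drinks can, 66 mm across, 115 mm high, near the robot on its left; origin at the centre of its underside
- wrench: bystander: steel spanner, 180 mm long, lying flat beyond the filters; origin at its middle
- brush: bystander: cleaning brush 200 mm long, lying on the left of the filters; origin at its middle
Things that resemble listed ones, but are neither listed nor needed, are in the scene too. What is shaped like the bowl_tall but blue or brown is not meant.

How it is judged:
By the outcome, as a careful person would: the job done as asked, in the order asked, and still so for the second after the job is handed in, with the robot touching nothing.
It also fails if it takes over 69 s, if anything falls off the work surface, if the arm or the gripper's body presses on something with over 40 N, if the wrist force passes 120 N, or if a joint passes its speed limit or range.

ROBOT

A 6-joint arm with a two-finger parallel gripper is mounted at the origin on the work surface. World frame = base frame: x ahead of the robot, y to its left, z up, the work surface at z = 0. Lengths are in m, angles in rad, forces in N, time in s.
With the tool pointing down it reaches from about 0.35 to 0.85 m from the base axis. Payload 8.1 kg.
Tool frame: the origin (TCP) lies on the mounting face of the last link; the fingertips stand 186 mm ahead of it and the grasp point (between the pads) lies 167 mm ahead of it; y points along the fingers, x is the direction in which the jaws open and shut, and the axes are right-handed (so a half turn about y gives the same grasp; the last joint's range is limited). The gripper opens to 93 mm and grips with 3 to 60 N. Pads are 15 mm wide; open, the fingers measure 128 mm over their backs; the gripper's body (75 mm by 188 mm) begins 65 mm behind the grasp point.
Start: joints at [-1.304, 0.13, 1.488, -0, 1.523, -0.085], TCP at [0.207, -0.563, 0.405] pointing down, gripper open.
Joint ranges: [-2.96, 2.96], [-0.89, 2.26], [0.02, 2.5], [-1.34, 4.48], [0, 2.73], [-2.66, 2.66]. Speed limits (rad/s): [2.39, 2.39, 2.79, 3.14, 3.14, 3.14].

INTERFACE

Orientations are given as a rotation vector (axis times angle).
In Python, from plant import robot, imaging gives the robot as it stands.
- The arm moves only by the shell command python3 -m inch 'ROWS' [OPENING] [FORCE]. ROWS is JSON, a list of rows, each an object of numbers: "x", "y", "z": the shift along the tool's x, y, z in mm; "twist": the turn about the tool's y in rad. In form: [{"x": .., "y": .., "z": .., "twist": ..}, ...]. A call has 1 to 12 rows; each row shifts and turns the commanded pose from where the row before left it, along the tool's axes as they then stand; what a row does not reach is not made up. A row lasts 1/10 s, in which the tool goes at most 50 mm and 8.59 degrees, less where a joint would pass 70% of its speed; a pose out of reach is approached as far as the arm can. A call with a gripper value outside its range is refused whole. OPENING is the gripper command: -1 is shut, 1 is fully open, values between are in proportion, set as the call begins (- or left out, the last holds). The fingers move at their own pace and stop on an object; FORCE is the grip in N (left out, the last holds). Time passes only in rows, so rows that do not move let the fingers close. It gives the time, the measured TCP pose, the force and the opening at its end, in the units of the state.
- robot.read_state(): the state, without advancing time (a new reading comes with each control period).
- imaging.read_camera(name): name is "side" or "top"; returns a dict with "color" (480x640x3 uint8, red, green, blue), "depth" (480x640 float32, m along the optical axis (not along the pixel's ray), 0 where there is no reading), "fx", "fy", "cx", "cy" (pixels), "k1" (the pictures are not rectified: a ray, as slopes to the right and down, at radius r is drawn at 1 + k1 r^2 times it, then the intrinsics apply), "rvec" (rotation vector, rad) and "tvec" (3), from world to camera coordinates, as OpenCV has them. Camera axes: x right, y down, z forward; pixel columns grow to the right and rows downward; lengths in m; the calibration is good to about 2 mm. A picture is of the moment at which its call begins.
- robot.close_job(): hands the job in, once; it reports no verdict.
The state is a dict: "t": time; "q": joint angles; "dq": joint speeds; "joint_torque": joint torques, N m; "tool_pos": TCP position; "orientation": TCP orientation; "force": force on the tool from outside, world axes, zero at the start; "wrist_torque": the same for the moment, N m; "opening": finger opening in m.
Only numpy, scipy, OpenCV 4.12 (cv2) and the standard library are available. Lean on these libraries where they do the work, as an engineer would, in place of code of your own. Each camera call takes 0.05 s, during which the arm holds its last target.

## Working session

There is one attempt and no reset: what is moved stays moved. The work goes in short steps, Python scripts to look and compute and a shell command to move; the robot and the scene stay as the last step left them, time stands still between calls to the robot, and variables do not carry over. Pictures are saved under pics/ and viewed, and the job is handed in when it is done.

```bash
ls; mkdir -p pics; python3 - <<'E'
from plant import robot, imaging
import cv2
s=robot.read_state(); print(s)
for n in("top","side"):
    c=imaging.read_camera(n); cv2.imwrite(f"pics/{n}0.png",c["color"][:,:,::-1])
    print({k:v for k,v in c.items() if k not in("color","depth")})
E
```

```text
pics
{'t': 0.0, 'q': array([-1.30439667e+00,  1.31170931e-01,  1.48924878e+00,  1.22888685e-05,
        1.52296005e+00, -8.53846384e-02]), 'dq': array([-0.00043711, -0.00053671,  0.00133779, -0.00052726, -0.0008949 ,
       -0.00188174]), 'joint_torque': array([-4.65854882e-04, -5.59840608e+01, -4.91761816e+01,  7.69882975e-02,
        3.57874401e-02, -1.55616922e-04]), 'tool_pos': array([ 0.20671965, -0.56303793,  0.40369804]), 'orientation': array([-1.35415182,  0.94724099, -0.94498528]), 'force': array([0.14606887, 0.53049272, 1.00858696]), 'wrist_torque': array([-0.01009038, -0.04045386,  0.0150659 ]), 'opening': 0.09299351226426679}
{'fx': 524.3485466587547, 'fy': 524.3485466587547, 'cx': 319.70532429864824, 'cy': 242.04805090457208, 'k1': -0.01657559921217186, 'rvec': array([ 2.16276961, -2.16659974,  0.14287767]), 'tvec': array([0.02802705, 0.55511385, 1.27411845])}
{'fx': 457.2688016044757, 'fy': 457.2688016044757, 'cx': 315.1348588107813, 'cy': 240.74210191878635, 'k1': 0.03361108732937667, 'rvec': array([ 0.68568766, -2.67542427,  1.06667524]), 'tvec': array([0.50644625, 0.2474825 , 0.98748016])}
```

View pics/top0.png

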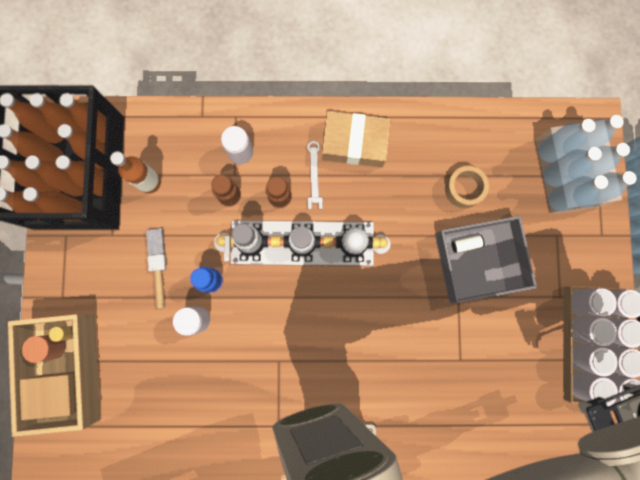

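View pics/side0.png

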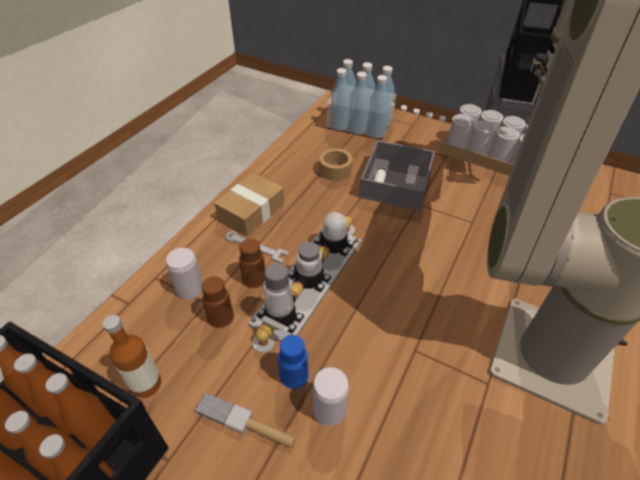

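```bash
cat > h.py <<'E'
import numpy as np, cv2
from plant import robot, imaging
from scipy.spatial.transform import Rotation as R
def K(c): return np.array([[c["fx"],0,c["cx"]],[0,c["fy"],c["cy"]],[0,0,1]]), np.array([c["k1"],0,0,0,0.])
def ray(c,u,v):
    k,d=K(c); p=cv2.undistortPoints(np.array([[[u,v]]],float),k,d)[0,0]
    Rm=cv2.Rodrigues(c["rvec"])[0]; return -Rm.T@c["tvec"], Rm.T@np.array([p[0],p[1],1.])
def onz(c,u,v,z):
    o,d=ray(c,u,v); return o+d*(z-o[2])/d[2]
def proj(c,P):
    k,d=K(c); return cv2.projectPoints(np.array(P,float).reshape(-1,1,3),c["rvec"],c["tvec"],k,d)[0][:,0]
def cloud(c):
    k,d=K(c); h,w=c["depth"].shape
    uv=np.stack(np.meshgrid(np.arange(w),np.arange(h)),-1).reshape(-1,1,2).astype(float)
    p=cv2.undistortPoints(uv,k,d)[:,0]; z=c["depth"].reshape(-1,1)
    X=np.hstack([p*z,z])-c["tvec"]; X=X@cv2.Rodrigues(c["rvec"])[0]
    X[z[:,0]==0]=np.nan; return X.reshape(h,w,3)
E
python3 - <<'E'
from h import *
s=robot.read_state(); print(R.from_rotvec(s["orientation"]).as_matrix().round(3))
E
```

```text
[[ 0.345 -0.     0.939]
 [-0.939  0.002  0.345]
 [-0.002 -1.     0.   ]]
```

The top view shows the filter row at about (230–375, 242), with the tall bowl at its left end, about (247,237). The tub is at about (487,260), with the old block at (468,243). The blue (205,279) and brown (224,187 and 277,190) look-alikes stand close to the row. In the side view the tall bowl is at (277,290). Next I'll measure.

```bash
cat > m.py <<'E'
from h import *
ct=imaging.read_camera("top"); cs=imaging.read_camera("side")
for n,c in(("top",ct),("side",cs)):
    X=cloud(c); 
    reg=(np.abs(X[...,0]-0.62)<.35)
    z=X[...,2]
    # tall top
    u0,v0=(247,237) if n=="top" else (277,275)
    vv,uu=np.mgrid[:480,:640]; near=(abs(uu-u0)<30)&(abs(vv-v0)<35)
    m=near&(z>.163)&(z<.185)
    P=X[m]; print(n,"talltop n",m.sum(),np.nanmean(P,0).round(4),np.nanmin(P,0).round(4),np.nanmax(P,0).round(4))
    (cx,cy),r=cv2.minEnclosingCircle(P[:,:2].astype(np.float32)); print(" circle",cx,cy,r)
    im=c["color"][:,:,::-1]; 
    crop=im[max(0,v0-60):v0+70,max(0,u0-60):u0+180]
    cv2.imwrite(f"pics/{n}_crop.png",cv2.resize(crop,None,fx=3.3,fy=3.3,interpolation=cv2.INTER_CUBIC))
X=cloud(ct)
for nm,(u,v) in dict(mid=(301,237),dome=(355,240),can=(188,320),blue=(206,279),br1=(224,185),br2=(277,188),tubfloor=(470,280),tubwall=(440,240),block=(468,243)).items():
    print(nm,X[v-2:v+3,u-2:u+3].reshape(-1,3).mean(0).round(4))
E
python3 m.py
```

```text
top talltop n 363 [0.5565 0.2018 0.1738] [0.5339 0.1778 0.1635] [0.5792 0.2269 0.181 ]
 circle 0.5572545528411865 0.20237459242343903 0.02463378943502903
side talltop n 406 [0.5543 0.2048 0.1738] [0.5335 0.178  0.1631] [0.579  0.2254 0.1789]
 circle 0.5563164949417114 0.20175081491470337 0.02439083904027939
mid [0.557  0.0717 0.1163]
dome [ 0.5504 -0.0548  0.1121]
can [nan nan nan]
blue [0.4592 0.2902 0.1202]
br1 [nan nan nan]
br2 [0.6728 0.1282 0.1208]
tubfloor [ 0.4611 -0.3539  0.007 ]
tubwall [ 0.5585 -0.2712  0.0451]
block [ 0.5521 -0.3437  0.0355]
```

```bash
cat >> h.py <<'E'
def yaw(s):
    M=R.from_rotvec(s["orientation"]).as_matrix(); return np.arctan2(M[1,0],M[0,0])
def st(): 
    s=robot.read_state(); M=R.from_rotvec(s["orientation"]).as_matrix(); g=s["tool_pos"]+M[:,1]*.167
    print("t %.2f grasp"%s["t"],g.round(4),"yaw %.3f"%yaw(s),"q",s["q"].round(3),"F",s["force"].round(1),"T",s["wrist_torque"].round(2),"op %.4f"%s["opening"]); return s,M,g
def to(P):
    s,M,g=st(); print("tool mm",((M.T@(np.array(P)-g))*1000).round(1))
E
python3 - <<'E'
from h import *
ct=imaging.read_camera("top"); X=cloud(ct)
m=(X[...,2]>.058)&(X[...,2]<.082)&(X[...,0]>.38)&(X[...,0]<.68)&(X[...,1]>-.52)&(X[...,1]<-.22)
P=X[m][:,:2].astype(np.float32); r=cv2.minAreaRect(P*1000); print(len(P),r,cv2.boxPoints(r))
m2=(X[...,2]>.02)&(X[...,2]<.05)&(X[...,0]>.5)&(X[...,0]<.6)&(X[...,1]>-.40)&(X[...,1]<-.3); print("block",np.nanmean(X[m2],0))
# occupancy near place spot
mm=(abs(X[...,0]-.41)<.06)&(abs(X[...,1]-.1)<.08); print("spot z",np.nanmin(X[mm][:,2]),np.nanmax(X[mm][:,2]),mm.sum())
im=ct["color"][:,:,::-1].copy()
for p in[(.41,.1,0),(.557,.202,.173)]:
    u=proj(ct,p)[0]; cv2.circle(im,tuple(int(a) for a in u),4,(0,255,0),1)
cv2.imwrite("pics/t1.png",im)
to((.557,.202,.225))
E
```

```text
972 ((510.11956787109375, -381.9814758300781), (178.1917724609375, 203.74061584472656), 10.385751724243164) [[ 404.11877 -297.8419 ]
 [ 440.84802 -498.24448]
 [ 616.12036 -466.12106]
 [ 579.3911  -265.71848]]
block [ 0.55515134 -0.34524136  0.03317081]
spot z -0.008862033880746488 0.009231584916057757 3012
t 0.25 grasp [ 0.2067 -0.563   0.2372] yaw -1.219 q [-1.304  0.131  1.489  0.     1.523 -0.085] F [ 0.1 -1.   0.2] T [-0.   -0.02  0.02] op 0.0929
tool mm [-597.4   12.8  592.4]
```

View pics/t1.png

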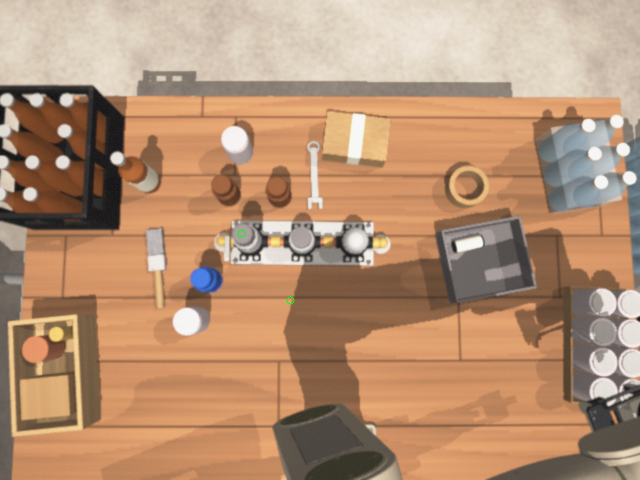

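View pics/top_crop.png

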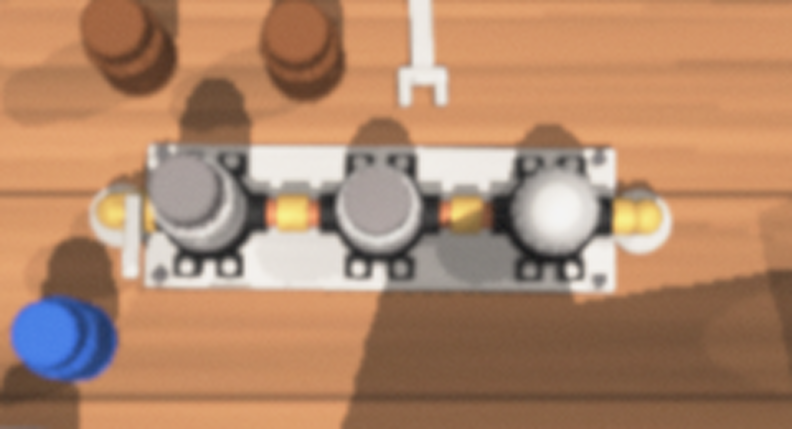

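The green test marks fall at the crown (241,233) and on free bench at (290,299). The crop puts the crown's disc nearer column 243, so I'll refine that with rays.

```bash
python3 - <<'E'
from h import *
ct=imaging.read_camera("top"); cs=imaging.read_camera("side")
print("crop-centre ray",onz(ct,187+185.5/3.3,177+188/3.3,.173), "mid", onz(ct,187+378/3.3,177+199/3.3,.115),"dome",onz(ct,187+557/3.3,177+206/3.3,.105))
# crown mask side: show crop
im=cs["color"][225:345,225:385,::-1]; cv2.imwrite("pics/s2.png",cv2.resize(im,None,fx=5,fy=5,interpolation=cv2.INTER_CUBIC))
p=proj(cs,[(.557+.024*np.cos(a),.202+.024*np.sin(a),.173) for a in np.linspace(0,6.28,9)]); print(((p-[225,225])*5).round())
E
```

```text
crop-centre ray [0.55656682 0.19893056 0.173     ] mid [0.55650238 0.07043283 0.115     ] dome [ 0.55263371 -0.05726117  0.105     ]
[[206. 210.]
 [197. 245.]
 [223. 273.]
 [269. 277.]
 [307. 255.]
 [314. 220.]
 [287. 193.]
 [243. 189.]
 [206. 210.]]
```

View pics/s2.png

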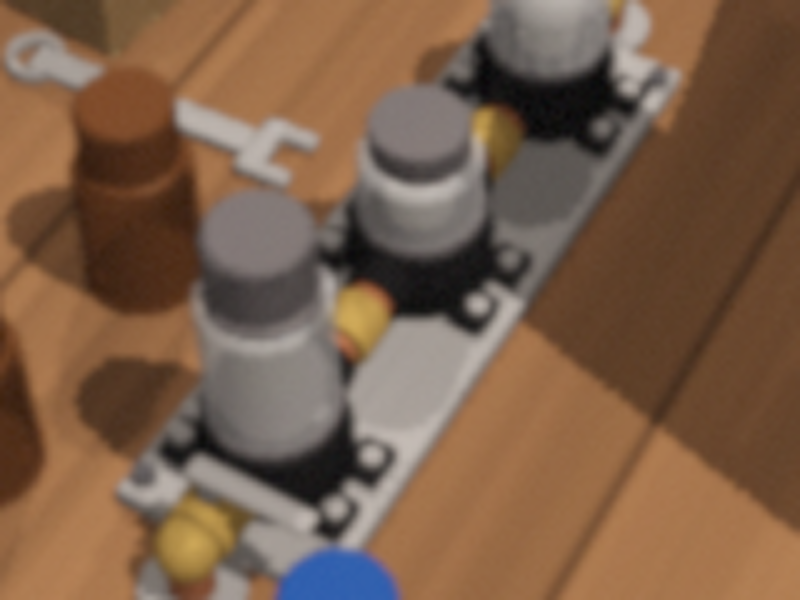

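The side view puts the crown disc at (257,235) in the crop, against a predicted (255,233), so the crown is at about (0.5567, 0.2005). I'll move above it at the present height.

```bash
python3 -m inch '[{"x":-10,"z":10},{"x":-20,"z":20},{"x":-30,"z":30},{"x":-30,"z":30},{"x":-30,"z":30},{"x":-30,"z":30},{"x":-30,"z":30},{"x":-30,"z":30},{"x":-30,"z":30},{"x":-30,"z":30},{"x":-30,"z":30},{"x":-30,"z":30}]' 1 60; python3 -c "
from h import *
to((.5567,.2005,.235))"
```

```text
t 0.35 grasp [ 0.2067 -0.5631  0.2375] yaw -1.219 q [-1.304  0.131  1.488 -0.     1.523 -0.085] F [-0.1  0.7 -0.5] T [0.01 0.02 0.  ] op 0.0928
tool mm [-596.3    2.8  591.7]$[0]: bad value
```

```bash
python3 -m inch '[{"x":-10,"y":0,"z":10,"twist":0},{"x":-20,"y":0,"z":20,"twist":0},{"x":-30,"y":0,"z":30,"twist":0},{"x":-30,"y":0,"z":30,"twist":0},{"x":-30,"y":0,"z":30,"twist":0},{"x":-30,"y":0,"z":30,"twist":0},{"x":-30,"y":0,"z":30,"twist":0},{"x":-30,"y":0,"z":30,"twist":0},{"x":-30,"y":0,"z":30,"twist":0},{"x":-30,"y":0,"z":30,"twist":0},{"x":-30,"y":0,"z":30,"twist":0},{"x":-30,"y":0,"z":30,"twist":0}]' 1 ; python3 -c "
from h import *
to((.5567,.2005,.235))"
```

```text
t: 1.55
tool_pos: [0.4028, -0.1374, 0.4049]
orientation: [-1.355, 0.945, -0.947]
force: [1.0, 0.3, -0.9]
opening: 0.093
t 1.55 grasp [ 0.403  -0.1374  0.2379] yaw -1.219 q [-0.449 -0.361  1.942  0.     1.56   0.77 ] F [ 1.   0.3 -0.9] T [-0.01  0.01 -0.06] op 0.0930
tool mm [-264.2    3.   260.8]
```

```bash
python3 -m inch '[{"x":-30,"y":0,"z":30,"twist":0},{"x":-30,"y":0,"z":30,"twist":0},{"x":-30,"y":0,"z":30,"twist":0},{"x":-30,"y":0,"z":30,"twist":0},{"x":-30,"y":0,"z":30,"twist":0},{"x":-30,"y":0,"z":30,"twist":0},{"x":-30,"y":0,"z":30,"twist":0},{"x":-25,"y":0,"z":25,"twist":0},{"x":-15,"y":0,"z":15,"twist":0},{"x":0,"y":0,"z":0,"twist":0.05},{"x":0,"y":0,"z":0,"twist":0.1},{"x":0,"y":0,"z":0,"twist":0.1}]' - 60; python3 -m inch '[{"x":0,"y":0,"z":0,"twist":0.13},{"x":0,"y":0,"z":0,"twist":0.13},{"x":0,"y":0,"z":0,"twist":0.13},{"x":0,"y":0,"z":0,"twist":0.13},{"x":0,"y":0,"z":0,"twist":0.1},{"x":0,"y":0,"z":0,"twist":0.06},{"x":0,"y":0,"z":0,"twist":0}]';python3 -c "
from h import *
to((.5567,.2005,.157))"
```

```text
t: 2.75
tool_pos: [0.5506, 0.182, 0.4046]
orientation: [-1.255, 1.137, -1.136]
force: [-0.3, -0.7, 0.8]
opening: 0.093
t: 3.45
tool_pos: [0.5507, 0.1815, 0.4048]
orientation: [-0.877, 1.622, -1.621]
force: [0.1, -0.3, 0.4]
opening: 0.093
t 3.45 grasp [0.5507 0.1816 0.2378] yaw -2.150 q [0.23  0.076 1.546 0.    1.519 2.379] F [ 0.1 -0.3  0.4] T [ 0.14  0.04 -0.03] op 0.0930
tool mm [-19.1  80.8  -5.3]
```

```bash
python3 -m inch '[{"x":-9,"y":0,"z":-2.5,"twist":0},{"x":-10,"y":0,"z":-2.8,"twist":0},{"x":0,"y":0,"z":0,"twist":0},{"x":0,"y":10,"z":0,"twist":0},{"x":0,"y":20,"z":0,"twist":0},{"x":0,"y":20,"z":0,"twist":0},{"x":0,"y":15,"z":0,"twist":0},{"x":0,"y":10,"z":0,"twist":0},{"x":0,"y":6,"z":0,"twist":0},{"x":0,"y":0,"z":0,"twist":0},{"x":0,"y":0,"z":0,"twist":0}]';python3 -c "
from h import *
to((.5567,.2005,.157))
for n in ('top','side'):
    c=imaging.read_camera(n); im=c['color'][:,:,::-1]
    p=proj(c,(.557,.2,.16))[0].astype(int); im=im[max(0,p[1]-75):p[1]+75,max(0,p[0]-100):p[0]+100]
    cv2.imwrite(f'pics/{n}3.png',cv2.resize(im,None,fx=4,fy=4))"
```

```text
t: 4.55
tool_pos: [0.5576, 0.2, 0.3245]
orientation: [-0.877, 1.62, -1.621]
force: [0.0, 0.2, -0.1]
opening: 0.0931
t 4.55 grasp [0.5578 0.2    0.1575] yaw -2.149 q [ 0.258  0.16   1.604 -0.     1.377  2.407] F [ 0.   0.2 -0.1] T [0.06 0.05 0.03] op 0.0931
tool mm [ 0.2  0.5 -1.2]
```

View pics/side3.png

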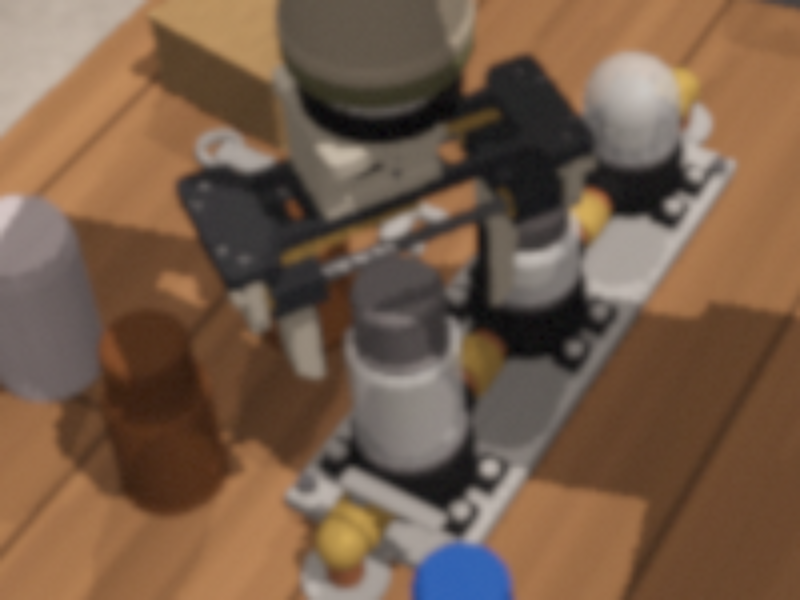

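The side view shows the crown at (400,310), midway between the fingers at (305,345) and (500,250), and nothing is touched. I'll close on it.

```bash
python3 -m inch '[{"x":0,"y":0,"z":-1,"twist":0},{"x":0,"y":0,"z":0,"twist":0},{"x":0,"y":0,"z":0,"twist":0},{"x":0,"y":0,"z":0,"twist":0},{"x":0,"y":0,"z":0,"twist":0},{"x":0,"y":0,"z":0,"twist":0},{"x":0,"y":0,"z":0,"twist":0},{"x":0,"y":0,"z":0,"twist":0}]' -1 60;python3 -c "
from h import *
st()"
```

```text
t: 5.45
tool_pos: [0.5568, 0.2009, 0.324]
orientation: [-0.876, 1.621, -1.62]
force: [2.8, 4.4, -1.6]
opening: 0.0472
t 5.45 grasp [0.557  0.2011 0.157 ] yaw -2.149 q [2.590e-01 1.590e-01 1.606e+00 1.000e-03 1.375e+00 2.408e+00] F [ 2.8  4.4 -1.6] T [ 0.73 -0.48 -0.14] op 0.0472
```

```bash
python3 -m inch '[{"x":-0.5,"y":0,"z":0,"twist":-0.05},{"x":0,"y":-0.3,"z":0,"twist":-0.1},{"x":0,"y":-0.3,"z":0,"twist":-0.1},{"x":0,"y":-0.3,"z":0,"twist":-0.1},{"x":0,"y":-0.3,"z":0,"twist":-0.1},{"x":0,"y":-0.2,"z":0,"twist":-0.1}]';python3 -c "
from h import *
st()"
```

```text
t: 6.05
tool_pos: [0.5576, 0.2004, 0.3255]
orientation: [-1.195, 1.226, -1.23]
force: [5.3, 1.0, -4.6]
opening: 0.0475
t 6.05 grasp [0.5581 0.2004 0.1585] yaw -1.597 q [ 2.590e-01  1.590e-01  1.604e+00 -1.000e-03  1.377e+00  1.856e+00] F [ 5.3  1.  -4.6] T [-0.24 -1.17 -0.79] op 0.0475
```

```bash
python3 -m inch '[{"x":0,"y":-0.3,"z":0,"twist":-0.1},{"x":0,"y":-0.3,"z":0,"twist":-0.1},{"x":0,"y":-0.3,"z":0,"twist":-0.1},{"x":0,"y":-0.2,"z":0,"twist":-0.1},{"x":0,"y":-0.3,"z":0,"twist":-0.1},{"x":0,"y":-0.2,"z":0,"twist":-0.1},{"x":0,"y":-0.3,"z":0,"twist":-0.1},{"x":0,"y":-0.2,"z":0,"twist":-0.1},{"x":0,"y":-0.3,"z":0,"twist":-0.1},{"x":0,"y":-0.2,"z":0,"twist":-0.1},{"x":0,"y":-0.3,"z":0,"twist":-0.1},{"x":0,"y":0,"z":0,"twist":0}]';python3 -c "
from h import *
st()"
```

```text
t: 7.25
tool_pos: [0.557, 0.2008, 0.3276]
orientation: [-1.535, 0.39, -0.39]
force: [4.1, 0.9, -6.0]
opening: 0.0475
t 7.25 grasp [0.557  0.2008 0.1606] yaw -0.498 q [ 0.259  0.157  1.602 -0.     1.383  0.757] F [ 4.1  0.9 -6. ] T [ 0.26 -1.08 -0.02] op 0.0475
```

```bash
python3 -m inch '[{"x":0,"y":-0.2,"z":0,"twist":-0.1},{"x":0,"y":-0.2,"z":0,"twist":-0.14},{"x":0,"y":-0.3,"z":0,"twist":-0.14},{"x":0,"y":-0.3,"z":0,"twist":-0.14},{"x":0,"y":-0.3,"z":0,"twist":-0.14},{"x":0,"y":-0.3,"z":0,"twist":-0.14},{"x":0,"y":-0.3,"z":0,"twist":-0.14},{"x":0,"y":-0.3,"z":0,"twist":-0.14},{"x":0,"y":-0.3,"z":0,"twist":-0.14},{"x":0,"y":-0.3,"z":0,"twist":-0.14},{"x":0,"y":-0.4,"z":0,"twist":-0.14},{"x":0,"y":-0.4,"z":0,"twist":-0.14}]';python3 -c "
from h import *
st()
for n in ('top','side'):
    c=imaging.read_camera(n); im=c['color'][:,:,::-1]
    p=proj(c,(.557,.2,.14))[0].astype(int); im=im[max(0,p[1]-75):p[1]+75,max(0,p[0]-100):p[0]+100]
    cv2.imwrite(f'pics/{n}4.png',cv2.resize(im,None,fx=4,fy=4))"
```

```text
t: 8.45
tool_pos: [0.557, 0.2013, 0.3316]
orientation: [-1.381, -0.89, 0.888]
force: [4.2, 3.3, -4.5]
opening: 0.0471
t 8.45 grasp [0.5571 0.2015 0.1646] yaw 1.143 q [ 2.600e-01  1.530e-01  1.598e+00  1.000e-03  1.389e+00 -8.840e-01] F [ 4.2  3.3 -4.5] T [ 0.96 -1.18 -0.12] op 0.0471
```

View pics/side4.png

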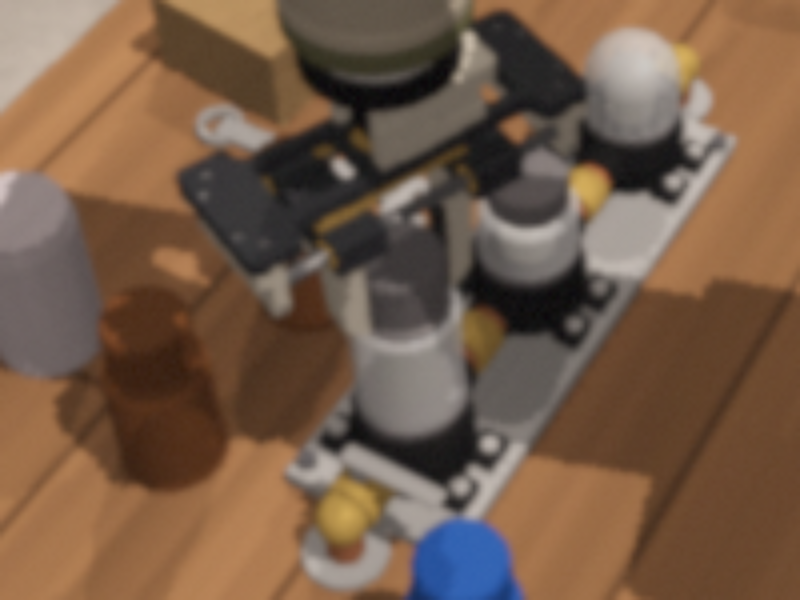

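The crown is gripped at (410,280), and the bowl has risen with the turn, about 7.6 mm at 189 degrees. Carrying on past 270 degrees.

```bash
python3 -m inch '[{"x":0.3,"y":-0.3,"z":0,"twist":-0.14},{"x":0,"y":-0.3,"z":0,"twist":-0.14},{"x":0,"y":-0.4,"z":0,"twist":-0.14},{"x":0,"y":-0.4,"z":0,"twist":-0.14},{"x":0,"y":-0.4,"z":0,"twist":-0.14},{"x":0,"y":-0.4,"z":0,"twist":-0.14},{"x":0,"y":-0.4,"z":0,"twist":-0.14},{"x":0,"y":-0.4,"z":0,"twist":-0.14},{"x":0,"y":-0.4,"z":0,"twist":-0.14},{"x":0,"y":-0.4,"z":0,"twist":-0.14},{"x":0,"y":-0.4,"z":0,"twist":-0.14},{"x":0,"y":-0.4,"z":0,"twist":-0.1}]';python3 -c "
from h import *
st()"
```

```text
t: 9.75
tool_pos: [0.5566, 0.201, 0.336]
orientation: [-0.367, -2.024, 2.026]
force: [-0.1, -0.1, -1.5]
opening: 0.0474
t 9.75 grasp [0.5564 0.2009 0.169 ] yaw 2.782 q [ 0.26   0.15   1.593 -0.     1.4   -2.522] F [-0.1 -0.1 -1.5] T [ 0.33 -0.19 -0.02] op 0.0474
```

It has turned 282 degrees and the side forces are gone, so it looks free. I'll make a short test lift.

```bash
python3 -m inch '[{"x":0,"y":-1,"z":0,"twist":0},{"x":0,"y":-2,"z":0,"twist":0},{"x":0,"y":-3,"z":0,"twist":0},{"x":0,"y":-2,"z":0,"twist":0},{"x":0,"y":0,"z":0,"twist":0}]';python3 -c "
from h import *
st()"
```

```text
t: 10.25
tool_pos: [0.5571, 0.2011, 0.3449]
orientation: [-0.371, -2.025, 2.024]
force: [0.7, 0.3, -2.0]
opening: 0.0474
t 10.25 grasp [0.5572 0.2011 0.1779] yaw 2.780 q [ 0.26   0.144  1.584 -0.     1.413 -2.52 ] F [ 0.7  0.3 -2. ] T [ 0.14 -0.14 -0.03] op 0.0474
```

```bash
python3 -m inch '[{"x":0,"y":-4,"z":0,"twist":0},{"x":0,"y":-8,"z":0,"twist":0},{"x":0,"y":-10,"z":0,"twist":0},{"x":0,"y":-10,"z":0,"twist":0},{"x":0,"y":-10,"z":0,"twist":0},{"x":0,"y":-10,"z":0,"twist":0},{"x":0,"y":-10,"z":0,"twist":0},{"x":0,"y":-10,"z":0,"twist":0},{"x":0,"y":-8,"z":0,"twist":0},{"x":0,"y":-5,"z":0,"twist":0},{"x":0,"y":0,"z":0,"twist":0}]';python3 -c "
from h import *
to((.41,.09,.263))
for n in ('top','side'):
    c=imaging.read_camera(n); im=c['color'][:,:,::-1]
    p=proj(c,(.557,.2,.17))[0].astype(int); im=im[max(0,p[1]-75):p[1]+75,max(0,p[0]-100):p[0]+100]
    cv2.imwrite(f'pics/{n}5.png',cv2.resize(im,None,fx=4,fy=4))"
```

```text
t: 11.35
tool_pos: [0.5571, 0.2012, 0.4302]
orientation: [-0.37, -2.026, 2.025]
force: [-0.3, 0.6, -1.6]
opening: 0.0475
t 11.35 grasp [0.5573 0.2012 0.2632] yaw 2.781 q [ 0.26   0.099  1.475  0.     1.565 -2.521] F [-0.3  0.6 -1.6] T [ 0.15 -0.1   0.  ] op 0.0475
tool mm [ 98.6  -0.  156. ]
```

View pics/side5.png

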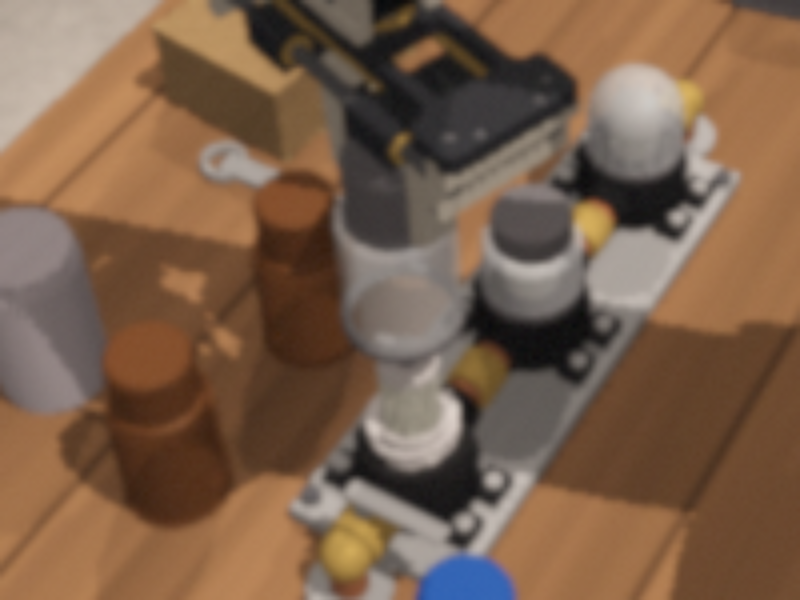

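The bowl hangs free, with its mouth at (405,315), and the cartridge still stands in its seat at (410,400). I'll untwist the wrist to stay within its range, then carry the bowl to the free bench.

```bash
python3 -m inch '[{"x":0,"y":0,"z":0,"twist":0.05},{"x":0,"y":0,"z":0,"twist":0.1},{"x":0,"y":0,"z":0,"twist":0.14},{"x":0,"y":0,"z":0,"twist":0.14},{"x":0,"y":0,"z":0,"twist":0.14},{"x":0,"y":0,"z":0,"twist":0.14},{"x":0,"y":0,"z":0,"twist":0.14},{"x":0,"y":0,"z":0,"twist":0.14},{"x":0,"y":0,"z":0,"twist":0.1},{"x":0,"y":0,"z":0,"twist":0.05},{"x":0,"y":0,"z":0,"twist":0}]';python3 -c "
from h import *
to((.41,.09,.263))"
```

```text
t: 12.55
tool_pos: [0.5568, 0.2011, 0.4284]
orientation: [-1.175, -1.259, 1.261]
force: [-1.0, -0.4, -1.7]
opening: 0.0473
t 12.55 grasp [0.5566 0.201  0.2614] yaw 1.640 q [ 0.26   0.101  1.477 -0.     1.565 -1.38 ] F [-1.  -0.4 -1.7] T [ 0.05 -0.06  0.03] op 0.0473
tool mm [-100.6   -1.4  153.9]
```

```bash
python3 -m inch '[{"x":-5,"y":0,"z":8,"twist":0},{"x":-10,"y":0,"z":15,"twist":0},{"x":-14,"y":0,"z":22,"twist":0},{"x":-14,"y":0,"z":22,"twist":0},{"x":-14,"y":0,"z":22,"twist":0},{"x":-14,"y":0,"z":22,"twist":0},{"x":-14,"y":0,"z":20,"twist":0},{"x":-10,"y":0,"z":15,"twist":0},{"x":-5,"y":0,"z":8,"twist":0},{"x":0,"y":0,"z":0,"twist":0},{"x":0,"y":20,"z":0,"twist":0},{"x":0,"y":30,"z":0,"twist":0}]'; python3 -m inch '[{"x":0,"y":30,"z":0,"twist":0},{"x":0,"y":30,"z":0,"twist":0},{"x":0,"y":15,"z":0,"twist":0},{"x":0,"y":10,"z":0,"twist":0},{"x":0,"y":5,"z":0,"twist":0},{"x":0,"y":0,"z":0,"twist":0}]'; python3 -c "
from h import *
to((.41,.09,.104))"
```

```text
t: 13.75
tool_pos: [0.4114, 0.0909, 0.3807]
orientation: [-1.178, -1.265, 1.258]
force: [-0.8, 0.4, -2.8]
opening: 0.0476
t: 14.35
tool_pos: [0.4105, 0.0908, 0.2891]
orientation: [-1.175, -1.261, 1.261]
force: [0.3, -0.3, -1.3]
opening: 0.0474
t 14.35 grasp [0.4104 0.0908 0.1221] yaw 1.641 q [ 0.095 -0.29   2.101  0.     1.331 -1.546] F [ 0.3 -0.3 -1.3] T [ 0.04 -0.16 -0.01] op 0.0474
tool mm [-0.7 18.1  0.5]
```

```bash
python3 -m inch '[{"x":0,"y":5,"z":0,"twist":0},{"x":0,"y":4,"z":0,"twist":0},{"x":0,"y":2,"z":0,"twist":0},{"x":0,"y":2,"z":0,"twist":0},{"x":0,"y":1,"z":0,"twist":0},{"x":0,"y":0,"z":0,"twist":0}]'; python3 -c "
from h import *
st()
c=imaging.read_camera('side'); im=c['color'][:,:,::-1]
p=proj(c,(.41,.09,.06))[0].astype(int); im=im[max(0,p[1]-75):p[1]+75,max(0,p[0]-100):p[0]+100]
cv2.imwrite(f'pics/s6.png',cv2.resize(im,None,fx=4,fy=4))"
```

```text
t: 14.95
tool_pos: [0.4103, 0.0906, 0.2752]
orientation: [-1.175, -1.261, 1.261]
force: [-0.1, 0.8, -2.3]
opening: 0.0476
t 14.95 grasp [0.4102 0.0906 0.1082] yaw 1.641 q [ 0.095 -0.274  2.115  0.     1.301 -1.546] F [-0.1  0.8 -2.3] T [ 0.06 -0.09  0.02] op 0.0476
```

View pics/s6.png

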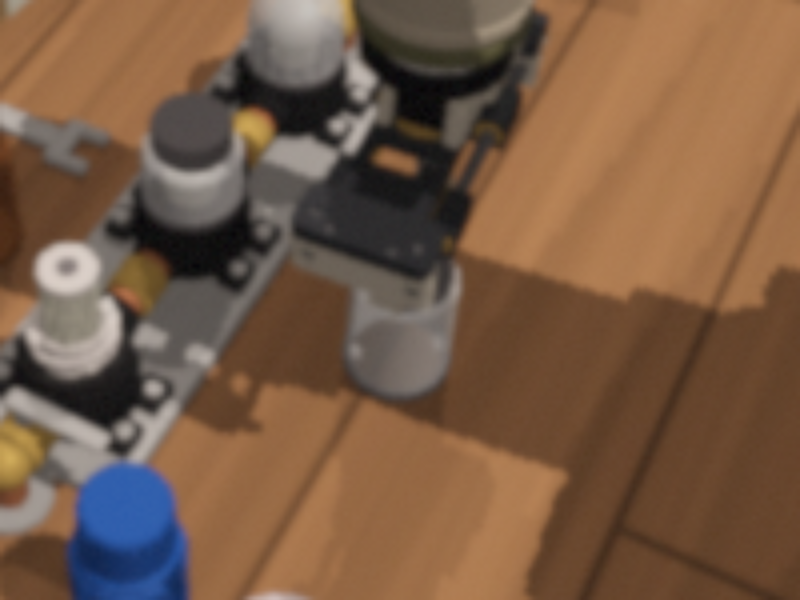

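The bowl is upright just above the bench, its mouth at about (400,370). I'll lower it in 1 mm steps until contact.

```bash
python3 -m inch '[{"x":0,"y":1,"z":0,"twist":0},{"x":0,"y":1,"z":0,"twist":0},{"x":0,"y":0,"z":0,"twist":0}]'; python3 -m inch '[{"x":0,"y":0.7,"z":0,"twist":0},{"x":0,"y":0.7,"z":0,"twist":0},{"x":0,"y":0,"z":0,"twist":0}]'
```

```text
t: 15.3
tool_pos: [0.4102, 0.0906, 0.2731]
orientation: [-1.175, -1.261, 1.261]
force: [0.0, 0.1, -3.2]
opening: 0.0476
t: 15.6
tool_pos: [0.4102, 0.0906, 0.2717]
orientation: [-1.175, -1.261, 1.261]
force: [0.1, 0.5, -1.6]
opening: 0.0473
```

```bash
python3 -m inch '[{"x":0,"y":0.5,"z":0,"twist":0},{"x":0,"y":0.3,"z":0,"twist":0},{"x":0,"y":0,"z":0,"twist":0}]'
```

```text
t: 15.9
tool_pos: [0.4103, 0.0906, 0.271]
orientation: [-1.175, -1.261, 1.261]
force: [-0.4, -0.1, -2.5]
opening: 0.0476
```

```bash
python3 -m inch '[{"x":0,"y":0.4,"z":0,"twist":0},{"x":0,"y":0.4,"z":0,"twist":0},{"x":0,"y":0,"z":0,"twist":0}]';
```

```text
t: 16.2
tool_pos: [0.4103, 0.0906, 0.2702]
orientation: [-1.175, -1.261, 1.261]
force: [-0.4, 0.3, -0.2]
opening: 0.0474
```

```bash
python3 -m inch '[{"x":0,"y":0.4,"z":0,"twist":0},{"x":0,"y":0.4,"z":0,"twist":0},{"x":0,"y":0,"z":0,"twist":0}]';
```

```text
t: 16.5
tool_pos: [0.4105, 0.0906, 0.27]
orientation: [-1.176, -1.261, 1.261]
force: [-2.2, -0.9, 5.2]
opening: 0.0476
```

Contact is made, with +5 N upward. Releasing.

```bash
python3 -m inch '[{"x":0,"y":0,"z":0,"twist":0},{"x":0,"y":0,"z":0,"twist":0},{"x":0,"y":0,"z":0,"twist":0},{"x":0,"y":0,"z":0,"twist":0}]' 0.3; python3 -m inch '[{"x":0,"y":0,"z":0,"twist":0},{"x":0,"y":0,"z":0,"twist":0},{"x":0,"y":0,"z":0,"twist":0},{"x":0,"y":-5,"z":0,"twist":0},{"x":0,"y":-15,"z":0,"twist":0},{"x":0,"y":-25,"z":0,"twist":0},{"x":0,"y":-30,"z":0,"twist":0},{"x":0,"y":-25,"z":0,"twist":0},{"x":0,"y":-10,"z":0,"twist":0},{"x":0,"y":0,"z":0,"twist":0}]' 0.8; python3 -c "
from h import *
to((.5567,.2005,.213))
for n in('top','side'):
  c=imaging.read_camera(n); im=c['color'][:,:,::-1]
  p=proj(c,(.48,.14,.06))[0].astype(int); im=im[max(0,p[1]-75):p[1]+75,max(0,p[0]-100):p[0]+100]
  cv2.imwrite(f'pics/{n}7.png',cv2.resize(im,None,fx=4,fy=4))
  X=cloud(c); m=(abs(X[...,0]-.557)<.03)&(abs(X[...,1]-.2)<.03)&(X[...,2]>.117)&(X[...,2]<.133); print(n,m.sum(),np.nanmean(X[m],0) if m.any() else '')
  if m.any(): print(cv2.minEnclosingCircle(X[m][:,:2].astype(np.float32)))
"
```

```text
t: 16.9
tool_pos: [0.4102, 0.0906, 0.2693]
orientation: [-1.175, -1.261, 1.261]
force: [1.1, -0.5, 0.6]
opening: 0.0607
t: 17.9
tool_pos: [0.4108, 0.0906, 0.3811]
orientation: [-1.177, -1.263, 1.259]
force: [1.0, -0.7, -0.6]
opening: 0.0836
t 17.90 grasp [0.4113 0.0907 0.2141] yaw 1.641 q [ 0.095 -0.367  1.99   0.     1.516 -1.546] F [ 1.  -0.7 -0.6] T [ 0.07 -0.1  -0.  ] op 0.0836
tool mm [  99.3    1.6 -152.7]
top 157 [0.55693482 0.20220888 0.12525429]
((0.5573287010192871, 0.2024204283952713), 0.016404349356889725)
side 181 [0.5556266  0.20300082 0.12558287]
((0.5575408935546875, 0.20168833434581757), 0.01717299595475197)
```

View pics/side7.png

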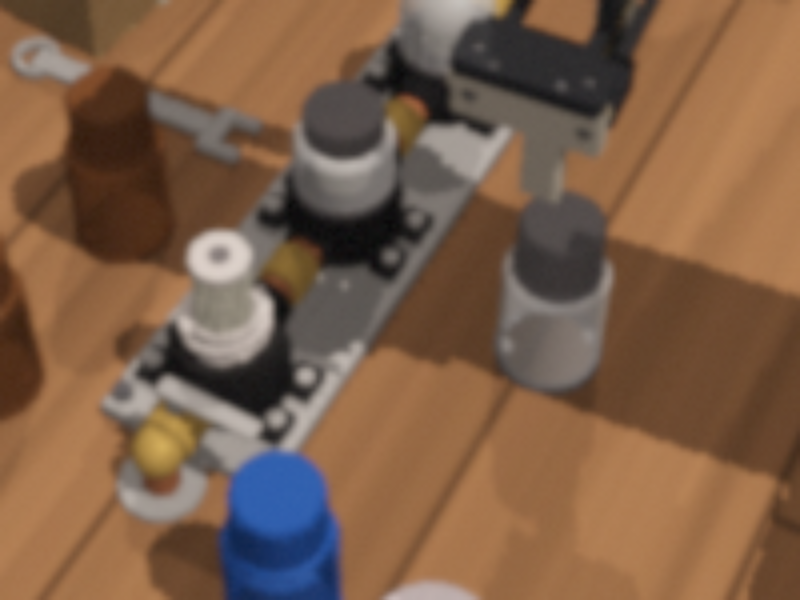

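View pics/top7.png

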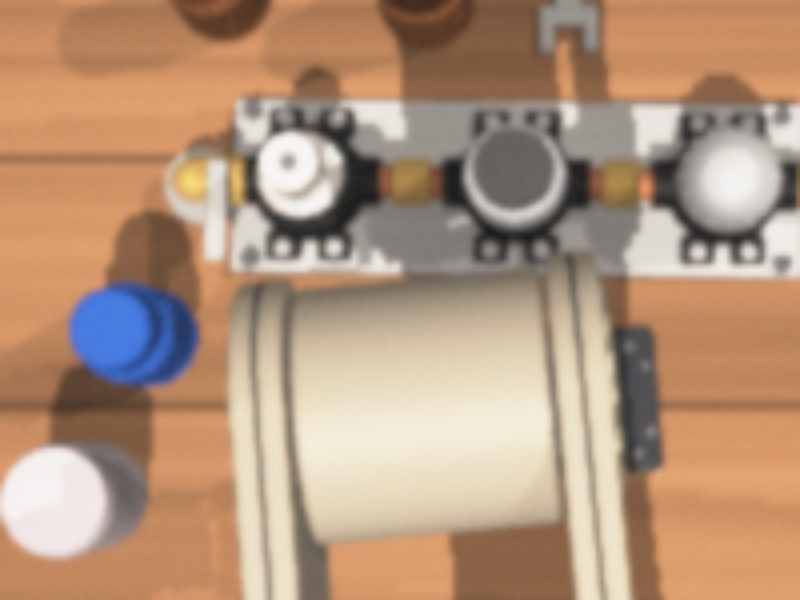

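The bowl stands upright on the bench (555,290 in the side crop). The cartridge stands upright in its seat (220,270), with its top centre at (0.557, 0.202, 0.125), so I'll go there.

```bash
python3 -m inch '[{"x":5,"y":0,"z":-8,"twist":0},{"x":12,"y":0,"z":-18,"twist":0},{"x":16,"y":0,"z":-25,"twist":0},{"x":16,"y":0,"z":-25,"twist":0},{"x":16,"y":0,"z":-25,"twist":0},{"x":16,"y":0,"z":-25,"twist":0},{"x":12,"y":0,"z":-18,"twist":0},{"x":6,"y":0,"z":-9,"twist":0},{"x":0,"y":0,"z":0,"twist":0},{"x":0,"y":0,"z":0,"twist":0}]'; python3 -c "
from h import *
to((.557,.2015,.105))"
```

```text
t: 19.0
tool_pos: [0.5556, 0.1999, 0.3785]
orientation: [-1.174, -1.259, 1.262]
force: [-0.3, 0.4, -0.8]
opening: 0.0836
t 19.00 grasp [0.5553 0.1998 0.2115] yaw 1.641 q [ 0.259  0.119  1.549 -0.     1.476 -1.383] F [-0.3  0.4 -0.8] T [ 0.05 -0.13  0.04] op 0.0836
tool mm [  1.6 106.5  -2. ]
```

```bash
python3 -m inch '[{"x":1.5,"y":5,"z":-1.5,"twist":0},{"x":0,"y":15,"z":0,"twist":0},{"x":0,"y":25,"z":0,"twist":0},{"x":0,"y":25,"z":0,"twist":0},{"x":0,"y":18,"z":0,"twist":0},{"x":0,"y":11,"z":0,"twist":0},{"x":0,"y":6,"z":0,"twist":0},{"x":0,"y":0,"z":0,"twist":0},{"x":0,"y":0,"z":0,"twist":0}]'; python3 -c "
from h import *
to((.557,.2015,.105))
for n in('top','side'):
  c=imaging.read_camera(n); im=c['color'][:,:,::-1]
  p=proj(c,(.557,.2,.1))[0].astype(int); im=im[max(0,p[1]-75):p[1]+75,max(0,p[0]-100):p[0]+100]
  cv2.imwrite(f'pics/{n}8.png',cv2.resize(im,None,fx=4,fy=4))"
```

```text
t: 19.9
tool_pos: [0.5577, 0.2017, 0.2753]
orientation: [-1.176, -1.262, 1.26]
force: [0.5, -0.6, -0.8]
opening: 0.0837
t 19.90 grasp [0.5579 0.2017 0.1083] yaw 1.641 q [ 0.261  0.207  1.645 -0.     1.289 -1.38 ] F [ 0.5 -0.6 -0.8] T [ 0.06 -0.18 -0.02] op 0.0837
tool mm [-0.2  3.3  0.9]
```

View pics/side8.png

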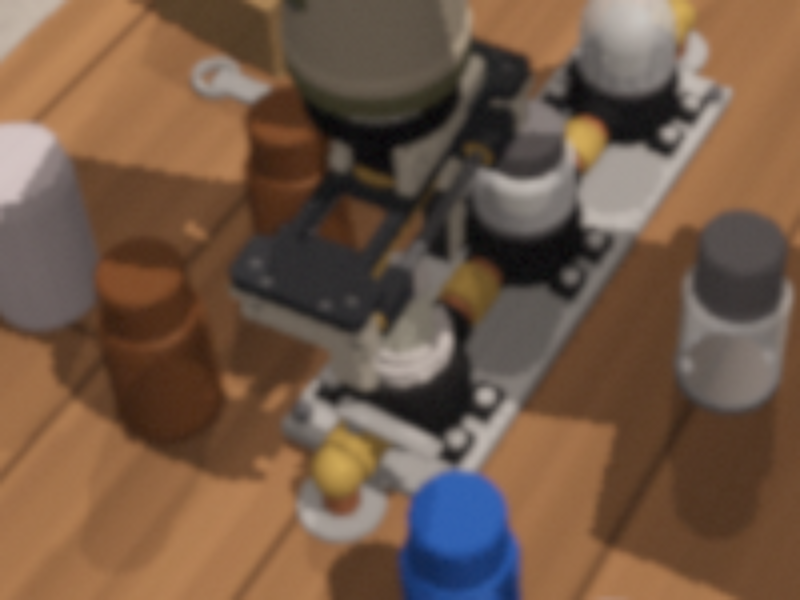

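The fingers straddle the cartridge, the near one at (360,350), and clear the neck and the middle bowl. I'll go 3 mm lower and close gently.

```bash
python3 -m inch '[{"x":0,"y":2,"z":0,"twist":0},{"x":0,"y":1,"z":0.5,"twist":0},{"x":0,"y":0,"z":0,"twist":0},{"x":0,"y":0,"z":0,"twist":0},{"x":0,"y":0,"z":0,"twist":0},{"x":0,"y":0,"z":0,"twist":0},{"x":0,"y":0,"z":0,"twist":0},{"x":0,"y":0,"z":0,"twist":0},{"x":0,"y":0,"z":0,"twist":0},{"x":0,"y":0,"z":0,"twist":0},{"x":0,"y":0,"z":0,"twist":0}]' -1 20; python3 -c "
from h import *
st()"
```

```text
t: 21.1
tool_pos: [0.5569, 0.2016, 0.2715]
orientation: [-1.175, -1.261, 1.261]
force: [0.2, 0.5, -0.1]
opening: 0.0327
t 21.10 grasp [0.5569 0.2017 0.1045] yaw 1.641 q [ 0.261  0.21   1.649  0.     1.283 -1.38 ] F [ 0.2  0.5 -0.1] T [ 0.11 -0.15 -0.02] op 0.0327
```

```bash
python3 -m inch '[{"x":0,"y":-2,"z":0,"twist":0},{"x":0,"y":-4,"z":0,"twist":0},{"x":0,"y":-6,"z":0,"twist":0},{"x":0,"y":-8,"z":0,"twist":0},{"x":0,"y":-15,"z":0,"twist":0},{"x":0,"y":-20,"z":0,"twist":0},{"x":0,"y":-25,"z":0,"twist":0},{"x":0,"y":-20,"z":0,"twist":0},{"x":0,"y":-15,"z":0,"twist":0},{"x":0,"y":-5,"z":0,"twist":0},{"x":0,"y":0,"z":0,"twist":0}]'; python3 -c "
from h import *
st()
c=imaging.read_camera('side'); im=c['color'][:,:,::-1]
p=proj(c,(.557,.2,.15))[0].astype(int); im=im[max(0,p[1]-75):p[1]+75,max(0,p[0]-100):p[0]+100]
cv2.imwrite(f'pics/s9.png',cv2.resize(im,None,fx=4,fy=4))
# tub frame
ct=imaging.read_camera('top'); X=cloud(ct)
m=(X[...,2]>.02)&(X[...,2]<.05)&(X[...,0]>.42)&(X[...,0]<.6)&(X[...,1]>-.48)&(X[...,1]<-.28)
a=np.radians(10.39); ex=np.array([np.cos(a),np.sin(a)]); ey=np.array([-np.sin(a),np.cos(a)])
o=np.array([.5101,-.382]); print('block pts in tub frame',np.percentile((X[m][:,:2]-o)@np.stack([ex,ey]).T,[5,50,95],axis=0).round(3))
print('target', o-0.03*ex)
im=ct['color'][200:320,420:560,::-1]; cv2.imwrite('pics/tub.png',cv2.resize(im,None,fx=5,fy=5,interpolation=cv2.INTER_CUBIC))
to((o[0]-.03*ex[0],o[1]-.03*ex[1],.22))"
```

```text
t: 22.2
tool_pos: [0.557, 0.2017, 0.3925]
orientation: [-1.176, -1.262, 1.26]
force: [0.3, -0.3, -1.5]
opening: 0.0325
t 22.20 grasp [0.5573 0.2018 0.2255] yaw 1.641 q [ 0.261  0.115  1.527  0.     1.498 -1.38 ] F [ 0.3 -0.3 -1.5] T [ 0.06 -0.16 -0.01] op 0.0325
block pts in tub frame [[-0.065 -0.096]
 [ 0.041  0.02 ]
 [ 0.083  0.1  ]]
target [ 0.48059191 -0.38741042]
t 22.30 grasp [0.5564 0.2015 0.2234] yaw 1.641 q [ 0.261  0.116  1.53   0.     1.497 -1.38 ] F [-0.3  0.3 -0.8] T [ 0.07 -0.13  0.03] op 0.0327
tool mm [-582.2    3.7  116.9]
```

View pics/s9.png

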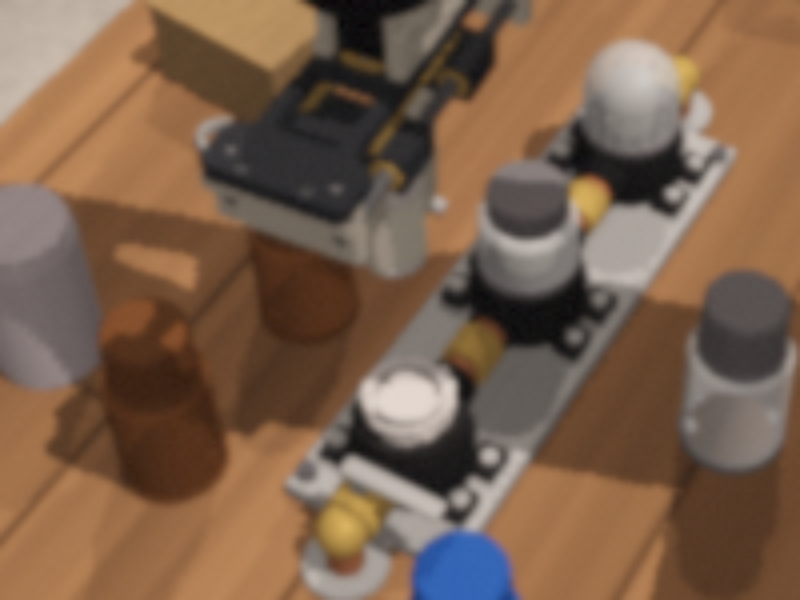

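View pics/tub.png

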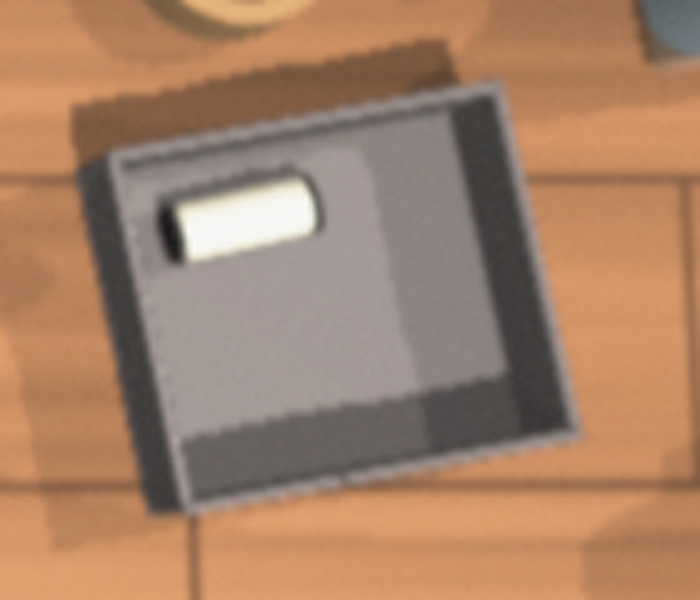

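The cartridge is lifted (400,230) and the seat recess is empty (408,390). In the tub picture the block lies at (245,215), on the +x side, and the rest of the floor is free. I'll carry the cartridge there.

```bash
python3 -m inch '[{"x":-10,"y":0,"z":2,"twist":0},{"x":-22,"y":0,"z":4,"twist":0},{"x":-36,"y":0,"z":7,"twist":0},{"x":-40,"y":0,"z":8,"twist":0},{"x":-40,"y":0,"z":8,"twist":0},{"x":-40,"y":0,"z":8,"twist":0},{"x":-40,"y":0,"z":8,"twist":0},{"x":-40,"y":0,"z":8,"twist":0},{"x":-40,"y":0,"z":8,"twist":0},{"x":-40,"y":0,"z":8,"twist":0},{"x":-40,"y":0,"z":8,"twist":0},{"x":-40,"y":0,"z":8,"twist":0}]'; python3 -m inch '[{"x":-40,"y":0,"z":8,"twist":0},{"x":-40,"y":0,"z":8,"twist":0},{"x":-36,"y":0,"z":8,"twist":0},{"x":-22,"y":0,"z":4,"twist":0},{"x":-10,"y":0,"z":2,"twist":0},{"x":0,"y":0,"z":0,"twist":0},{"x":0,"y":0,"z":0,"twist":0}]'; python3 -c "
from h import *
to((.481,-.387,.043))"
```

```text
t: 23.5
tool_pos: [0.5009, -0.2332, 0.3904]
orientation: [-1.174, -1.26, 1.261]
force: [0.6, 0.5, 0.1]
opening: 0.0326
t: 24.2
tool_pos: [0.4825, -0.3803, 0.3909]
orientation: [-1.174, -1.261, 1.26]
force: [-0.1, 0.5, -0.8]
opening: 0.0327
t 24.20 grasp [ 0.4824 -0.3801  0.2239] yaw 1.641 q [-0.751  0.176  1.463  0.     1.504 -2.392] F [-0.1  0.5 -0.8] T [ 0.06 -0.14 -0.04] op 0.0327
tool mm [ -7.  180.9   1.8]
```

```bash
python3 -m inch '[{"x":-6,"y":5,"z":1,"twist":0},{"x":0,"y":20,"z":0,"twist":0},{"x":0,"y":30,"z":0,"twist":0},{"x":0,"y":35,"z":0,"twist":0},{"x":0,"y":35,"z":0,"twist":0},{"x":0,"y":25,"z":0,"twist":0},{"x":0,"y":15,"z":0,"twist":0},{"x":0,"y":8,"z":0,"twist":0},{"x":0,"y":4,"z":0,"twist":0},{"x":0,"y":0,"z":0,"twist":0},{"x":0,"y":0,"z":0,"twist":0}]';  python3 -c "
from h import *
to((.481,-.387,.0405))
for n in('top','side'):
  c=imaging.read_camera(n); im=c['color'][:,:,::-1]
  p=proj(c,(.5,-.38,.05))[0].astype(int); im=im[max(0,p[1]-75):p[1]+75,max(0,p[0]-100):p[0]+100]
  cv2.imwrite(f'pics/{n}10.png',cv2.resize(im,None,fx=4,fy=4))"
```

```text
t: 25.3
tool_pos: [0.4825, -0.3875, 0.216]
orientation: [-1.178, -1.261, 1.261]
force: [-0.3, 0.4, 0.2]
opening: 0.0327
t 25.30 grasp [ 0.4828 -0.3878  0.049 ] yaw 1.641 q [-0.759  0.34   1.603  0.     1.196 -2.401] F [-0.3  0.4  0.2] T [ 0.05 -0.15  0.02] op 0.0327
tool mm [0.9 8.5 1.8]
```

View pics/side10.png

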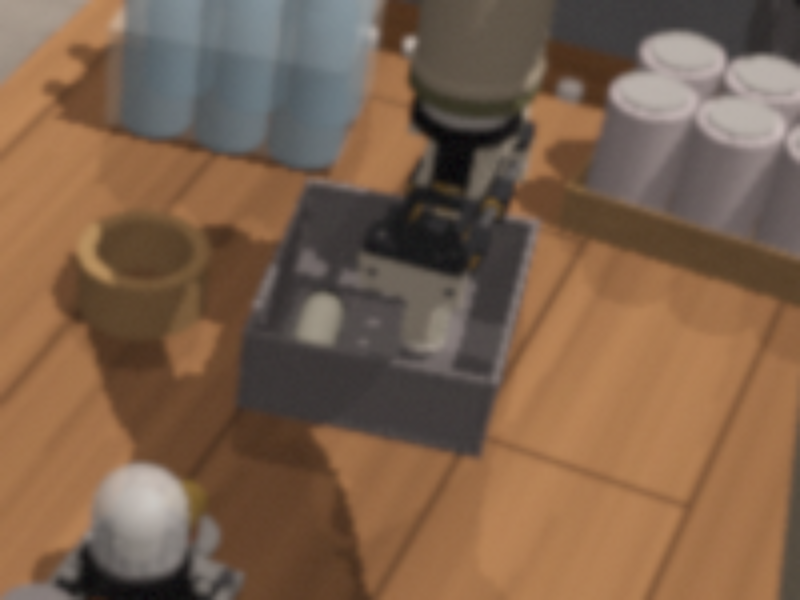

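The cartridge (430,330) is inside the tub, well clear of the block (320,318). I'll lower it the last few millimetres.

```bash
python3 -m inch '[{"x":0,"y":3,"z":0,"twist":0},{"x":0,"y":2,"z":0,"twist":0},{"x":0,"y":1,"z":0,"twist":0},{"x":0,"y":0,"z":0,"twist":0}]'; python3 -m inch '[{"x":0,"y":1,"z":0,"twist":0},{"x":0,"y":0.5,"z":0,"twist":0},{"x":0,"y":0,"z":0,"twist":0}]'
```

```text
t: 25.8
tool_pos: [0.4818, -0.387, 0.2081]
orientation: [-1.175, -1.261, 1.261]
force: [0.3, 0.2, -0.8]
opening: 0.0326
t: 26.1
tool_pos: [0.4821, -0.3871, 0.2075]
orientation: [-1.175, -1.261, 1.261]
force: [-2.5, 1.6, 5.1]
opening: 0.0326
```

```bash
python3 -m inch '[{"x":0,"y":0.5,"z":0,"twist":0},{"x":0,"y":0.5,"z":0,"twist":0},{"x":0,"y":0,"z":0,"twist":0}]'
```

```text
t: 26.4
tool_pos: [0.4821, -0.3871, 0.2074]
orientation: [-1.175, -1.261, 1.261]
force: [-4.6, 4.8, 12.3]
opening: 0.033
```

Floor contact, a little firm at 12 N. I'll back off 1 mm, open partway and withdraw.

```bash
python3 -m inch '[{"x":0,"y":-0.6,"z":0,"twist":0},{"x":0,"y":-0.4,"z":0,"twist":0},{"x":0,"y":0,"z":0,"twist":0}]'; python3 -m inch '[{"x":0,"y":0,"z":0,"twist":0},{"x":0,"y":0,"z":0,"twist":0},{"x":0,"y":0,"z":0,"twist":0},{"x":0,"y":0,"z":0,"twist":0},{"x":0,"y":0,"z":0,"twist":0}]' 0.2; python3 -m inch '[{"x":0,"y":-5,"z":0,"twist":0},{"x":0,"y":-15,"z":0,"twist":0},{"x":0,"y":-30,"z":0,"twist":0},{"x":0,"y":-40,"z":0,"twist":0},{"x":0,"y":-40,"z":0,"twist":0},{"x":0,"y":-30,"z":0,"twist":0},{"x":0,"y":-15,"z":0,"twist":0},{"x":-20,"y":0,"z":20,"twist":0},{"x":-30,"y":0,"z":30,"twist":0},{"x":-20,"y":0,"z":20,"twist":0},{"x":0,"y":0,"z":0,"twist":0},{"x":0,"y":0,"z":0,"twist":0}]'; python3 -c "
from h import *
st()
for n in('top','side'):
  c=imaging.read_camera(n); cv2.imwrite(f'pics/{n}11.png',c['color'][:,:,::-1]); X=cloud(c)
  m=(abs(X[...,0]-.41)<.035)&(abs(X[...,1]-.09)<.035)&(X[...,2]>.11); print(n,'bowl top',m.sum(),X[m].mean(0).round(3))
  m=(abs(X[...,0]-.482)<.03)&(abs(X[...,1]+.387)<.03)&(X[...,2]>.05)&(X[...,2]<.08); print(n,'cart',m.sum(),X[m].mean(0).round(3))
"
```

```text
t: 26.7
tool_pos: [0.482, -0.3871, 0.2074]
orientation: [-1.175, -1.261, 1.261]
force: [-2.9, 2.1, 6.4]
opening: 0.0326
t: 27.2
tool_pos: [0.482, -0.387, 0.2068]
orientation: [-1.175, -1.261, 1.261]
force: [0.6, -0.2, -0.1]
opening: 0.0557
t: 28.4
tool_pos: [0.4166, -0.462, 0.3815]
orientation: [-1.175, -1.26, 1.259]
force: [-0.1, 0.9, -0.3]
opening: 0.0556
t 28.40 grasp [ 0.4166 -0.4618  0.2145] yaw 1.639 q [-0.92   0.201  1.452  0.     1.489 -2.559] F [-0.1  0.9 -0.3] T [ 0.1  -0.13  0.06] op 0.0556
top bowl top 331 [0.411 0.09  0.12 ]
top cart 139 [ 0.483 -0.386  0.061]
side bowl top 348 [0.409 0.092 0.12 ]
side cart 94 [ 0.481 -0.384  0.06 ]
```

View pics/side11.png

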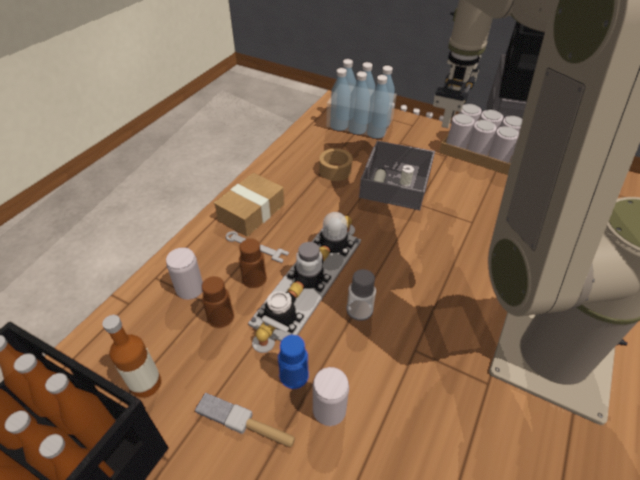

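View pics/top11.png

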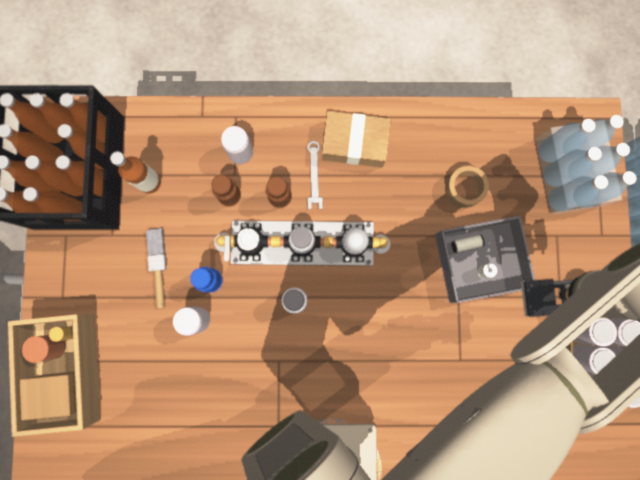

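Both views agree. The bowl stands mouth down at (293,300) in the top view with its top at 120 mm, and the cartridge stands upright in the tub at (490,270). The can, spanner, brush and low bowls are where they were, and the gripper is clear.

```bash
python3 -c "
from plant import robot
print(robot.close_job())"
```

```text
the job is handed in; nothing more can be done
None
```

The job is done and handed in at about 28.5 s of the 69 s allowed.

- **Tall bowl:** I unscrewed it in one continuous 282° anticlockwise turn instead of a few twists with regrips. Then I lifted it straight up and set it mouth down on the bench at about (0.41, 0.09). The last check in both views has its top at 120 mm, so it stands flat and upright.
- **Spent cartridge:** I lifted it out of its seat and stood it upright in the waste tub at about (0.482, -0.386). Its top measured 60–61 mm above the bench, as expected for 55 mm on the 6 mm floor. It is clear of the old filter block.
- **Left alone:** the low bowls, can, spanner and brush look unmoved in the last pictures. I judged this by eye and did not measure the low bowls' turn.
- **Forces:** the largest reading was about 14 N, when the cartridge met the tub floor a little firmly. No check failed; the two cameras differed by about 2–3 mm at most.

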